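Gauge the rebushed saw-arm guide

TASK

The saw-arm guide has just been rebushed: check its bronze bush with the double-ended plug gauge, feeling for the bore because the bush sits in an eccentric carrier, locked a few millimetres off the guide's centre. Slide the go end (green ring) fully home until the handle's shoulder seats on the bush, draw it out again, then offer the no-go end (red ring) through the shallow wiper recess to the bore at either end of the bush and press it there with a steady 10 N or so for about a second, to confirm that it is refused. Then lay the gauge gently back in its rest; never force it against the guide with more than 30 N, and leave the other things on the counter where they are.

Things in the scene. Friction and masses are not known exactly. Their poses are not given: they have to be found in the camera images.
- bracket: saw-arm guide: grey cast bracket fixed to the counter, foot 60 x 140 x 14 mm, upright housing 28 mm thick, 96 mm wide, top 108 mm above the counter, clamp screw out to y = 72 mm. Origin at the centre of the foot's underside, on the counter; x axis level, along the bore; z up. A bronze bush runs right through along x; its two flat flanges (41 mm in diameter) face +x and -x, 18 mm from the origin
- guide_mid (a point): centre of the steel carrier disc (55 mm in diameter) that holds the bush, mid-guide, exactly 70 mm above the counter; axes as the bracket's. The bush is eccentric: its axis, parallel to x, lies 4.5 mm from this point, in an unknown direction (up, down or aside), firmly locked. Bush 36 mm long, bore 25 mm in diameter, opening at each end into a wiper recess 31 mm in diameter, 4 mm deep
- gauge: double-ended plug gauge, 0.3 to 0.4 kg, 160 mm long, level in its rest. Origin on its axis, mid-handle; x axis along the gauge, to the go end. Aluminium hexagon handle 100 mm long, 32 mm across flats, corner edges up and down, so that two upright flats (18 mm high) face +y and -y for a grasp from above; its end faces, 50 mm from the origin, are the shoulders
- go_tip (a point): centre of the go end's face, on the gauge's axis, 90 mm from the gauge's origin (+x side); axes as the gauge's. Go end: steel, 24 mm in diameter, 40 mm long, the last 3 mm a lead tapering to 21 mm, green ring at the shoulder
- nogo_tip (a point): centre of the no-go end's face, on the gauge's axis, 70 mm from the gauge's origin (-x side); axes as the gauge's. No-go end: steel, 28 mm in diameter, 20 mm long, the last 2.5 mm a lead tapering to 25.5 mm, red ring at the shoulder: it enters the wiper recess and stops on the step where the bore begins, 14 mm from mid-guide
- rest: oak gauge rest fixed to the counter: board 150 x 62 x 10 mm with two shallow 120-degree V saddles, each 10 mm thick, 34 mm either side of the middle, that fit the handle's lower edge; saddle tops below 42 mm. Origin at the centre of the board's underside, on the counter; x axis along the gauge
- rest_seat (a point): where the gauge's origin lies when it is seated in the rest: 46 mm above the counter over the middle of the board; x axis along the saddles
- weight_mid (a point): centre of the body of the green cast-iron weight, 110 x 70 mm, 69 mm high with its handle, 2 kg; to be left alone
- stock_mid (a point): centre of the brass scratch stock, 120 x 46 x 20 mm; to be left alone
- awl_mid (a point): middle of the ebony-handled awl lying flat, about 165 mm long, 28 mm high; to be left alone
- sample_mid (a point): centre of the waxed mahogany sample block with inlay, 120 x 80 x 22 mm; to be left alone
There are look-alikes about, which are no part of the job. There is more than one size of the rest; the job needs the largest.

How it is judged:
By the outcome, as a careful person would: the job done as asked, in the order asked, and still so for the second after the job is handed in, with the robot touching nothing.
It also fails if it takes over 67 s, if anything falls off the work surface, if the arm or the gripper's body presses on something with over 40 N, if the wrist force passes 120 N, or if a joint passes its speed limit or range.

ROBOT

A 7-joint arm with a two-finger parallel gripper is mounted at the origin on the work surface. World frame = base frame: x ahead of the robot, y to its left, z up, the work surface at z = 0. Lengths are in m, angles in rad, forces in N, time in s.
With the tool pointing down it reaches from about 0.425 to 0.925 m from the base axis. Payload 6.8 kg.
Tool frame: the origin (TCP) lies on the front face of the gripper's body, between the roots of the fingers; the fingertips stand 73 mm ahead of it and the grasp point (between the pads) lies 54 mm ahead of it (env.nose_length is the distance from the TCP to the fingertips, in m); z points along the fingers, y is the line along which they close (so a half turn about z gives the same grasp; the last joint's range is limited). The gripper opens to 85 mm and grips with 20 to 120 N. Pads are 22 mm wide; open, the fingers measure 114 mm over their backs; the gripper's body (76 mm by 85 mm) begins 54 mm behind the grasp point. The pads swing forward as they close: fully open they stand 13 mm farther back than shut.
Start: joints at [-1.292, 0.477, 0.022, 1.555, -0.011, 1.109, -0.083], TCP at [0.255, 0.625, 0.304] pointing down, gripper open.
Joint ranges: [-2.96, 2.96], [-0.34, 2.1], [-1.41, 1.46], [0.24, 2.44], [-1.37, 4.51], [0.17, 1.92], [-2.96, 2.96]. Speed limits (rad/s): [2.39, 2.39, 3.14, 3.14, 3.14, 3.14, 3.14].

INTERFACE

Orientations are given as a unit quaternion [w, x, y, z].
In Python, from cell import env, kin, camera, calibration, job gives the robot as it stands. The module is installed in compiled form; this text tells all that it offers. Calls block until the motion is done:
- env.reach(position, orientation): joint-space move of the TCP to a pose.
- env.movel(position, velocity=0.15, rot=None, stop_force=None): straight line of the TCP; rot=None keeps the orientation; velocity is the mean speed in m/s. With stop_force (N) it stops when the force on the tool has changed by that much, and returns True; else False.
- env.goto_joints(angles): joint-space move.
- env.grip(opening, f_grip=None): finger opening in m; f_grip is the grip in N (None keeps the last); returns when the fingers have stopped.
- env.dwell(seconds).
- kin.inverse_kinematics(position, orientation): joint angles nearest the present ones, or None.
- env.get_state(): the state.
- camera(name): name is "scene" or "side" or "wrist"; returns (picture, depth): 400x640x3 uint8, blue, green, red; 400x640 float32, m along the optical axis (not along the pixel's ray), 0 where there is no reading.
- calibration(name): a dict with "fx", "fy", "cx", "cy" (pixels), "k1" (the pictures are not rectified: a ray, as slopes to the right and down, at radius r is drawn at 1 + k1 r^2 times it, then the intrinsics apply), "rvec" (rotation vector, rad) and "tvec" (3), from world to camera coordinates, as OpenCV has them. Camera axes: x right, y down, z forward; pixel columns grow to the right and rows downward; lengths in m; the calibration is good to about 2 mm. A picture is of the moment at which its call begins: read the wrist's pose just before it. calibration takes no time and is no camera call; for the wrist camera it gives the pose at the moment of the call.
A pose or a line that the arm cannot do raises env.PlanningError and nothing moves.
- job.job_done(): hands the job in; it is judged then, once.
The state is a dict: "time": time; "qpos": joint angles; "joint_velocities": joint speeds; "joint_torque": joint torques, N m; "tcp_pos": TCP position; "orientation": TCP orientation; "force": force on the tool from outside, world axes, zero at the start; "torque": the same for the moment, N m; "opening": finger opening in m; "gripper_force": force on a finger pad.
Only numpy, scipy, OpenCV 4.12 (cv2) and the standard library are available. Lean on these libraries where they do the work, as an engineer would, in place of code of your own. Each camera call takes 0.05 s, during which the arm holds its last target. There are 200 camera calls.

## Working session

There is one attempt and no reset: what is moved stays moved. The work goes in short steps, each a Python script; the robot and the scene stay as the last script left them, time stands still between calls to the robot, and variables do not carry over. Pictures are saved under pics/ and viewed, at most 10 in all, crops included, and the job is handed in when it is done.

```bash
ls; mkdir -p pics; cat > h.py <<'E'
import numpy as np, cv2
from cell import env, kin, camera, calibration, job
from scipy.spatial.transform import Rotation as R
def cam(name):
    c=calibration(name); im,d=camera(name); return im,d,c
def ray(c,u,v):
    x=(u-c["cx"])/c["fx"]; y=(v-c["cy"])/c["fy"]
    rd=np.hypot(x,y); r=rd
    for _ in range(20): r=rd/(1+c["k1"]*r*r)
    s=r/rd if rd>0 else 1
    return np.array([x*s,y*s,1.0])
def RT(c): return cv2.Rodrigues(np.array(c["rvec"],float))[0],np.array(c["tvec"],float).ravel()
def px(c,d,u,v):
    Rm,t=RT(c); return Rm.T@(ray(c,u,v)*d[int(round(v)),int(round(u))]-t)
def pz(c,u,v,z):
    Rm,t=RT(c); o=-Rm.T@t; r=Rm.T@ray(c,u,v); return o+r*(z-o[2])/r[2]
def cloud(c,d):
    v,u=np.mgrid[0:400,0:640]; x=(u-c["cx"])/c["fx"]; y=(v-c["cy"])/c["fy"]
    rd=np.hypot(x,y); r=rd.copy()
    for _ in range(20): r=rd/(1+c["k1"]*r*r)
    s=np.where(rd>0,r/np.maximum(rd,1e-9),1)
    P=np.stack([x*s,y*s,np.ones_like(x)],-1)*d[...,None]
    Rm,t=RT(c); return (P-t)@Rm
def q(yaw):  # tool down; tool y axis at world angle yaw+90deg ... x axis at yaw
    M=np.column_stack([[np.cos(yaw),np.sin(yaw),0],[np.sin(yaw),-np.cos(yaw),0],[0,0,-1]])
    a=R.from_matrix(M).as_quat(); return [a[3],a[0],a[1],a[2]]
E
python3 - <<'E'
from h import *
s=env.get_state(); print(s)
for n in ("scene","side"):
    im,d,c=cam(n); cv2.imwrite(f"pics/{n}0.png",im); np.savez(f"{n}0.npz",im=im,d=d,c=c); Rm,t=RT(c); print(n,-Rm.T@t,Rm[2])
E
```

```text
pics
{'time': 0.0, 'qpos': array([-1.29208863,  0.47782555,  0.02234037,  1.55647952, -0.01151086,
        1.1093069 , -0.08308494]), 'joint_velocities': array([ 0.00119365,  0.00205912, -0.00109127, -0.00040539,  0.00099648,
        0.00036357, -0.00126741]), 'joint_torque': array([-4.34824406e-04, -5.96441281e+01,  1.60762802e+00, -2.81194550e+01,
        1.24472310e-02,  9.34324897e-03, -5.41729168e-07]), 'tcp_pos': array([0.25445779, 0.62468814, 0.30289669]), 'orientation': array([-1.16220814e-04,  1.92185107e-01,  9.81358238e-01, -9.38438129e-04]), 'force': array([-0.1757255 ,  0.07889262,  0.45438779]), 'torque': array([-0.00137221,  0.00524113, -0.0435792 ]), 'gripper_force': 0.0, 'opening': 0.0851262586154359}
scene [ 1.56211377 -0.16405214  0.7879093 ] [-0.79632582  0.16240183 -0.58265843]
side [ 0.47209039 -0.76420437  0.57500237] [ 0.13501902  0.85146593 -0.50673033]
```

View pics/scene0.png

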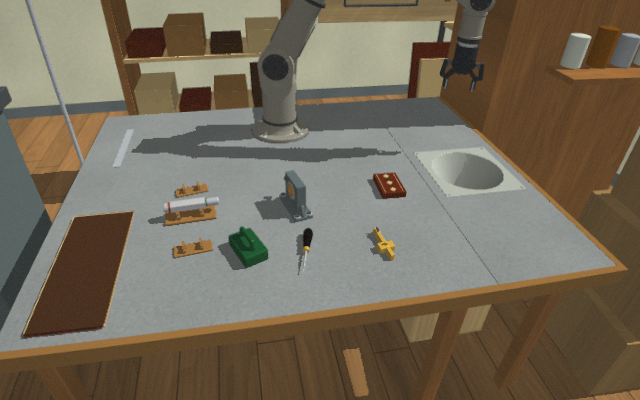

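View pics/side0.png

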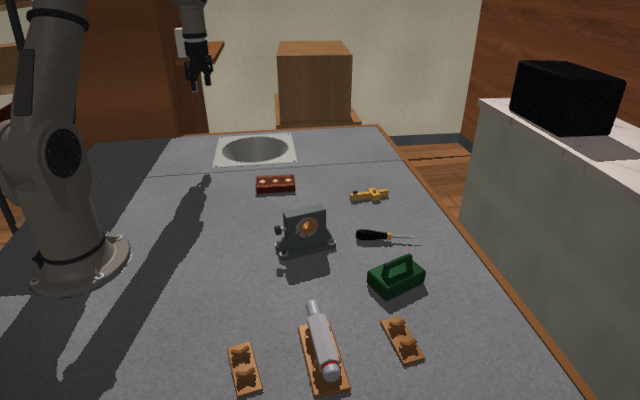

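The scene view shows the gauge at (192,204) on the middle, largest rest, with its red ring to the left (-y). The guide is at (296,197) and the side view shows its bronze bush at (307,228). The weight, awl, stock and sample are all beyond or beside the guide.

```bash
python3 - <<'E'
from h import *
S=1000 # px/m ; region x .3-.85, y -.55..0.15
out=[]
for n in ("scene","side"):
    z=np.load(f"{n}0.npz",allow_pickle=True); im,d,c=z["im"],z["d"],z["c"].item()
    P=cloud(c,d); m=(d>0)&(P[...,2]>-.02)&(P[...,2]<.13)&(P[...,0]>.3)&(P[...,0]<.85)&(P[...,1]>-.55)&(P[...,1]<.2)
    Q=P[m]; C=im[m]; o=np.argsort(Q[:,2]); Q=Q[o];C=C[o]
    can=np.zeros((550,750,3),np.uint8)
    # rows: x from .85(top) to .3 ; cols: y from .2 (left) to -.55
    for (x,y,zz),col in zip(Q,C):
        cv2.circle(can,(int((.2-y)*S),int((.85-x)*S)),1,tuple(int(min(255,k*1.3)) for k in col),-1)
    for k in range(0,750,50): cv2.line(can,(k,0),(k,4),(255,255,255),1)
    for k in range(0,550,50): cv2.line(can,(0,k),(4,k),(255,255,255),1)
    cv2.imwrite(f"pics/top_{n}.png",can)
    tab=Q[Q[:,2]<.006]; print(n,"table z",np.median(tab[:,2]))
    H=Q[Q[:,2]>.012]
    im2=np.zeros((550,750),np.uint8)
    im2[((.85-H[:,0])*S).astype(int).clip(0,549),((.2-H[:,1])*S).astype(int).clip(0,749)]=255
    im2=cv2.morphologyEx(im2,cv2.MORPH_CLOSE,np.ones((9,9)))
    nn,l,st,ce=cv2.connectedComponentsWithStats(im2)
    for i in range(1,nn):
        if st[i,4]>150:
            lab=l[((.85-H[:,0])*S).astype(int).clip(0,549),((.2-H[:,1])*S).astype(int).clip(0,749)]==i
            r=cv2.minAreaRect(H[lab][:,:2].astype(np.float32)*1000); print(n,np.round(r[0]),np.round(r[1]),round(r[2],1),"zmax",H[lab][:,2].max().round(3))
E
```

```text
scene table z 0.0012802694228155748
scene [ 672. -530.] [356.  41.] 0.1 zmax 0.022
scene [759. 188.] [117.  24.] 0.1 zmax 0.034
scene [734. -14.] [ 26. 122.] 78.4 zmax 0.031
scene [ 721. -176.] [117.  70.] 21.9 zmax 0.073
scene [ 684. -300.] [32.  7.] 7.2 zmax 0.029
scene [543. -20.] [142.  60.] 13.8 zmax 0.113
scene [ 540. -330.] [ 58. 163.] 6.9 zmax 0.068
side table z 0.00133359872775321
side [746. -21.] [ 22. 153.] 75.2 zmax 0.031
side [756. 188.] [115.  23.] 0.2 zmax 0.034
side [ 720. -174.] [111.  72.] 22.9 zmax 0.072
side [ 688. -347.] [32. 10.] 7.4 zmax 0.028
side [ 682. -300.] [33.  9.] 8.3 zmax 0.029
side [543. -25.] [145.  54.] 8.1 zmax 0.112
side [ 535. -330.] [ 57. 163.] 5.0 zmax 0.068
side [ 405. -364.] [31.  9.] 12.4 zmax 0.029
side [ 395. -317.] [32.  9.] 10.6 zmax 0.028
```

View pics/top_side.png

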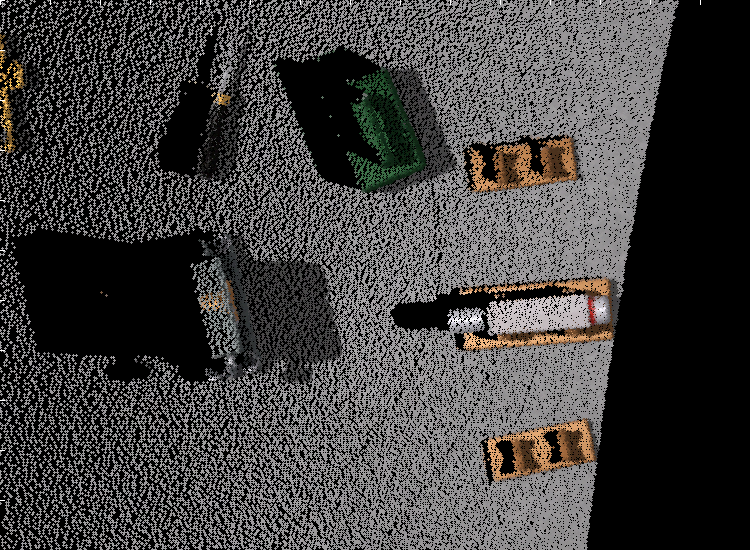

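```bash
python3 - <<'E'
from h import *
s=env.get_state(); c=calibration("wrist"); Rm,t=RT(c); o=-Rm.T@t
a=s["orientation"]; T=R.from_quat([a[1],a[2],a[3],a[0]]).as_matrix()
print("cam in tool",T.T@(o-s["tcp_pos"]),"axes(cols xyz)\n",(T.T@Rm.T).round(3),c["fx"],c["fy"],c["cx"],c["cy"],c["k1"])
# bracket face normal from side cloud, and gauge axis
z=np.load("side0.npz",allow_pickle=True); P=cloud(z["c"].item(),z["d"]); 
m=(P[...,2]>.03)&(P[...,2]<.1)&(abs(P[...,0]-.543)<.06)&(abs(P[...,1]+.04)<.025)
Q=P[m]
for _ in range(6):
    A=np.c_[Q[:,0],np.ones(len(Q))]; k=np.linalg.lstsq(A,Q[:,1],rcond=None)[0]; r=Q[:,1]-A@k; Q=Q[abs(r)<max(.0025,1.5*r.std())]
print("face: y=%.4f x+%.4f"%tuple(k),"yaw of normal",90+np.degrees(np.arctan(k[0])),len(Q),"x range",np.percentile(Q[:,0],[1,99]))
for n in("scene","side"):
    z=np.load(f"{n}0.npz",allow_pickle=True); P=cloud(z["c"].item(),z["d"])
    m=(P[...,2]>.05)&(P[...,2]<.08)&(abs(P[...,0]-.54)<.05)&(P[...,1]<-.22)&(P[...,1]>-.45)
    Q=P[m]; b=[]
    for yy in np.arange(-.38,-.30,.005):
        w=Q[abs(Q[:,1]-yy)<.004]; 
        if len(w)>5: i=w[:,2]>np.percentile(w[:,2],85); b.append((yy,np.median(w[i,0])))
    b=np.array(b); k=np.polyfit(b[:,0],b[:,1],1); print(n,"ridge x=%.4f y+%.4f"%tuple(k),"yaw",90-np.degrees(np.arctan(k[0])),"y range",np.percentile(Q[:,1],[.5,99.5]),"x@-.33",np.polyval(k,-.33))
# candidate look poses
for pos,aim in [((.54,-.30,.30),None)]:
    for yaw in (60,95,120): print(yaw,kin.inverse_kinematics(list(pos),q(np.radians(yaw))))
E
```

```text
cam in tool [ 0.07191403 -0.0010403  -0.07075026] axes(cols xyz)
 [[ 0.001 -0.959 -0.284]
 [ 1.     0.     0.001]
 [-0.001 -0.284  0.959]] 314.2687786140632 314.2687786140632 320.49271748827977 200.0503561748419 -0.052579943130967095
face: y=0.2410 x+-0.1603 yaw of normal 103.55156432912253 713 x range [0.49862378 0.59141013]
scene ridge x=-0.0885 y+0.5072 yaw 95.05910382301778 y range [-0.4082187  -0.24974431] x@-.33 0.5363792350409784
side ridge x=-0.0777 y+0.5090 yaw 94.44513589308009 y range [-0.40866499 -0.25085998] x@-.33 0.5347020058708482
60 [-0.19951578  0.50160364  0.84982186  1.74379453 -0.41986303  1.08874338
  0.26522886]
95 [-0.19727282  0.500294    0.84608117  1.7436686  -0.41748421  1.08808316
  0.87390712]
120 [-0.23760301  0.52627615  0.91526283  1.74589407 -0.46278316  1.10161848
  1.35178817]
```

```bash
cat >> h.py <<'E'
def qt(yaw,tilt):  # tool down with x at yaw, tilted so z leans toward -x_horizontal by tilt
    h=np.array([np.cos(yaw),np.sin(yaw),0]); zz=-np.sin(tilt)*h+np.array([0,0,-np.cos(tilt)]); xx=np.cos(tilt)*h+np.array([0,0,-np.sin(tilt)])
    a=R.from_matrix(np.column_stack([xx,np.cross(zz,xx),zz])).as_quat(); return [a[3],a[0],a[1],a[2]]
def mat(qq): return R.from_quat([qq[1],qq[2],qq[3],qq[0]]).as_matrix()
E
python3 - <<'E'
from h import *
yaw=np.radians(-77); ti=np.radians(29); Q=qt(yaw,ti); M=mat(Q)
camp=np.array([.585,-.255,.26]) -0*M[:,0]
# put camera on the face normal line through bush
n=np.array([np.cos(np.radians(103.5)),np.sin(np.radians(103.5)),0]); face=np.array([.545,-.03,.07])
camp=face-.21*n+np.array([0,0,.195])
tcp=camp-M@np.array([.072,-.001,-.071]); print(tcp)
env.reach(list(tcp),Q); s=env.get_state(); print(s["time"],s["qpos"].round(2))
im,d,c=cam("wrist"); np.savez("w1.npz",im=im,d=d,c=c); cv2.imwrite("pics/w1.png",im)
env.reach([.545,-.33,.30],q(np.radians(-85))); s=env.get_state(); print(s["time"],s["qpos"].round(2))
im,d,c=cam("wrist"); np.savez("w2.npz",im=im,d=d,c=c); cv2.imwrite("pics/w2.png",im)
E
```

```text
[ 0.57114025 -0.13952474  0.23780829]
2.9333 [-0.43  0.96  1.26  1.75 -1.09  1.72 -1.78]
3.8833 [-0.33  0.77  1.27  1.71 -0.78  1.27 -1.93]
```

```bash
python3 - <<'E'
import cv2,numpy as np
a=cv2.imread("pics/w1.png"); b=cv2.imread("pics/w2.png")
cv2.imwrite("pics/w12.png",np.vstack([cv2.resize(a,(480,300)),cv2.resize(b,(480,300))]))
E
```

```text
(no output)
```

View pics/w12.png

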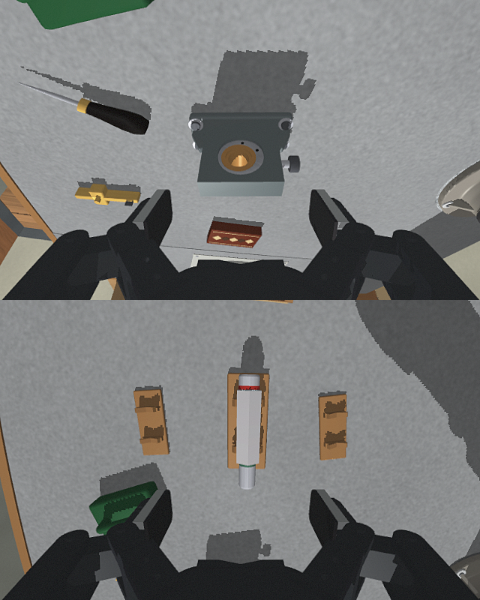

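Upper image (upside down): the guide's carrier and bush are at about (320,209) full scale, and the view is clear between the fingers. Lower image: the gauge is at about (333,157) in the larger rest. I'll enlarge the bush and fit planes.

```bash
python3 - <<'E'
from h import *
z=np.load("w1.npz",allow_pickle=True); im,d,c=z["im"],z["d"],z["c"].item(); P=cloud(c,d)
cr=im[165:255,260:380]; cv2.imwrite("pics/w1c.png",cv2.resize(cr,None,fx=6.5,fy=6.5,interpolation=cv2.INTER_CUBIC))
tab=P[(d>0)&(abs(P[...,2])<.01)&(abs(P[...,0]-.5)<.2)&(abs(P[...,1]+.05)<.15)]; print("table",np.median(tab[:,2]))
n=np.array([np.cos(np.radians(103.5)),np.sin(np.radians(103.5)),0])
m=(d>0)&(P[...,2]>.03)&(P[...,2]<.103)&(abs((P-[.543,-.02,0])@n+.014)<.01)&(abs(P[...,0]-.543)<.07)
Q=P[m]
for _ in range(8):
    A=np.c_[Q[:,0],Q[:,2],np.ones(len(Q))]; k=np.linalg.lstsq(A,Q[:,1],rcond=None)[0]; r=Q[:,1]-A@k; Q=Q[abs(r)<max(.001,2*r.std())]
yaw=90+np.degrees(np.arctan(k[0])); print("face",k,"yaw",yaw,len(Q),r.std())
n=np.array([np.cos(np.radians(yaw)),np.sin(np.radians(yaw)),0]); l=np.array([-n[1],n[0],0])
off=np.median(Q@n); print("n off",off)
H=P[(d>0)&(abs(P@n-off)<.004)&(P[...,2]>.045)&(P[...,2]<.1)]; print("lat range face",np.percentile(H@l,[.3,99.7]))
T=P[(d>0)&(P[...,2]>.104)&(P[...,2]<.116)&(abs(P[...,0]-.543)<.08)&(abs(P[...,1]+.02)<.06)]; print("top z",np.median(T[:,2]),"n",np.percentile(T@n,[1,99]),"l",np.percentile(T@l,[.5,99.5]))
# face outline: flange/carrier plane offsets per pixel near centre
F=((P@n-off)*1000); 
print("offset mm row samples"); 
for v in range(185,236,4): print(v,[int(round(x)) for x in F[v,285:356:5]])
z=np.load("w2.npz",allow_pickle=True); im,d,c=z["im"],z["d"],z["c"].item(); P=cloud(c,d)
Q=P[(d>0)&(P[...,2]>.05)&(P[...,2]<.08)&(abs(P[...,0]-.54)<.05)&(P[...,1]<-.22)&(P[...,1]>-.45)]
b=[]
for yy in np.arange(-.375,-.29,.004):
    w=Q[abs(Q[:,1]-yy)<.003]
    if len(w)>5: b.append((yy,(np.percentile(w[:,0],2)+np.percentile(w[:,0],98))/2,w[:,2].max(),np.ptp(w[:,0])))
b=np.array(b); k=np.polyfit(b[:,0],b[:,1],1); print("gauge yaw",90-np.degrees(np.arctan(k[0])),"x@-.33",np.polyval(k,-.33),"z",np.median(b[:,2]),"w",np.median(b[:,3]),"yrange",np.percentile(Q[:,1],[.3,99.7]))
B=P[(d>0)&(P[...,2]>.007)&(P[...,2]<.045)&(abs(P[...,0]-.54)<.05)&(P[...,1]<-.22)&(P[...,1]>-.45)]
print("rest",cv2.minAreaRect((B[:,:2]*1000).astype(np.float32)))
E
```

```text
table 0.0007860125877224107
face [ 0.24154372 -0.00415558 -0.16290838] yaw 103.5793351745689 3879 0.0005007981309347822
n off -0.1585992734874418
lat range face [-0.57108232 -0.45443159]
top z 0.10846524367020106 n [-0.15984518 -0.13144537] l [-0.57092273 -0.47572889]
offset mm row samples
185 [0, 0, -1, 0, 0, 2, 2, 3, 4, 2, 0, 0, 0, 0, 0]
189 [0, 1, 0, 1, 4, -1, -2, -1, -2, -2, 5, 1, 0, 0, -1]
193 [0, 0, 0, -2, -2, -1, -4, -3, 0, -2, -2, -2, 1, 0, 0]
197 [-1, 0, 4, -2, -5, -3, -4, -3, -3, -3, -2, -1, -2, 0, 0]
201 [1, 0, -1, -4, -3, 1, -1, 0, 0, -3, -4, -2, -1, 1, 0]
205 [0, 0, -2, -5, 1, 2, 3, 5, 2, 1, -4, -1, -1, -1, -1]
209 [0, 0, -3, -4, 1, 8, 10, 10, 8, 3, -4, -4, -2, -1, 1]
213 [0, 0, -4, -4, 6, 13, 15, 15, 14, 8, -4, -4, -2, -1, 1]
217 [1, 0, -1, -3, -1, 18, 21, 21, 19, 0, -4, -1, -1, 1, 0]
221 [-1, 1, -2, -4, -4, -4, 27, 27, -4, -5, -3, -2, -2, 0, 0]
225 [0, 0, 0, -1, -2, -4, -4, -5, -4, -3, -1, -2, 0, 0, 0]
229 [0, 0, -1, 0, -1, -1, -2, -1, -2, -1, -1, 0, 0, 0, 0]
233 [0, 0, 0, 0, 0, 0, 0, 0, 0, 0, 1, -1, 0, 1, 0]
gauge yaw 94.05576055060023 x@-.33 0.5350880451952256 z 0.06600469128752179 w 0.03166993805278728 yrange [-0.40946713 -0.25172716]
rest ((535.5070190429688, -338.2535705566406), (61.91183853149414, 150.26602172851562), 4.246911525726318)
```

View pics/w1c.png

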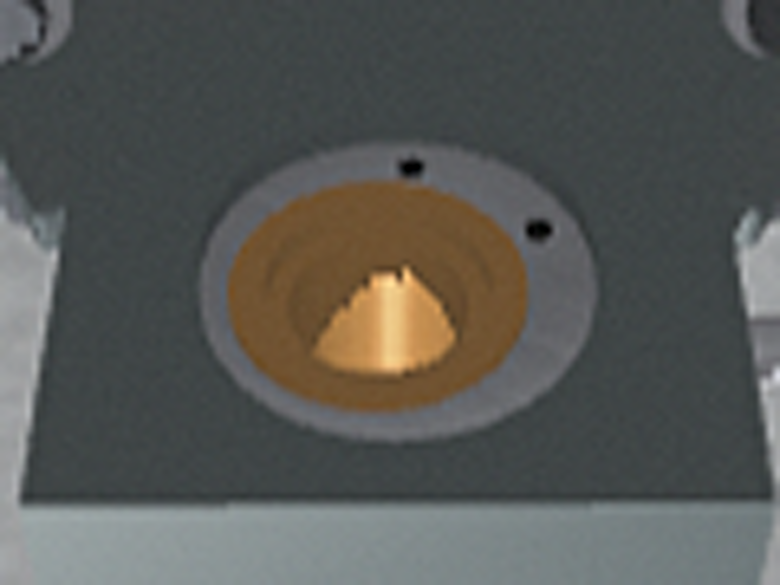

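The crop is upside down (up in the world is down here). The carrier spans U 200–598 and V 142–440. The flange spans U 228–528 and V 181–411, so the bush is offset to the left in the image. I'll project both outlines onto their planes.

```bash
python3 - <<'E'
from h import *
from scipy.optimize import least_squares
z=np.load("w1.npz",allow_pickle=True); im,c=z["im"],z["c"].item(); Rm,t=RT(c); o=-Rm.T@t
yaw=np.radians(103.56); n=np.array([np.cos(yaw),np.sin(yaw),0]); l=np.array([-n[1],n[0],0])
def pp(U,V,off):
    r=Rm.T@ray(c,260+(U+.5)/6.5-.5,165+(V+.5)/6.5-.5); P=o+r*(off-o@n)/(r@n); return P@l,P[2]
def fit(pts,off,rad):
    A=np.array([pp(u,v,off) for u,v in pts]); f=least_squares(lambda p:np.hypot(A[:,0]-p[0],A[:,1]-p[1])-p[2],[*A.mean(0),rad]); return f.x*1000,np.abs(f.fun).max()*1000
car=[(200,285),(598,290),(390,142),(400,440),(250,190),(550,390),(500,160),(240,380)]
# colour segmentation for both
hsv=cv2.cvtColor(im,cv2.COLOR_BGR2HSV)[165:255,260:380]
br=((hsv[...,1]>100)&(hsv[...,0]<25)).astype(np.uint8)
cs=max(cv2.findContours(cv2.resize(br*255,None,fx=6.5,fy=6.5,interpolation=cv2.INTER_LINEAR)//128,cv2.RETR_EXTERNAL,cv2.CHAIN_APPROX_NONE)[0],key=cv2.contourArea)[:,0]
cs=cv2.convexHull(cs)[:,0]
print("flange",fit(cs[::1],-.1626,.0205), "manual",fit([(228,295),(528,296),(378,181),(378,411)],-.1626,.0205))
for off in(-.1586,-.1596,-.1606): print("carrier",off,fit([(200,287),(598,290),(395,142),(400,440)],off,.0275))
E
```

```text
flange (array([-526.05385272,   75.33279124,   21.03686083]), np.float64(0.5777105201108835)) manual (array([-525.91751997,   75.42256127,   20.85101796]), np.float64(0.4554672482381984))
carrier -0.1586 (array([-523.09865739,   69.9940226 ,   28.00977759]), np.float64(0.3127614561522149))
carrier -0.1596 (array([-523.09289045,   70.92812128,   27.87529051]), np.float64(0.31125975249371785))
carrier -0.1606 (array([-523.08712352,   71.86221996,   27.74080343]), np.float64(0.3097580488724272))
```

```bash
cat >> h.py <<'E'
YB=np.radians(103.56); n=np.array([np.cos(YB),np.sin(YB),0]); l=np.array([-n[1],n[0],0]); Z=np.array([0,0,1.])
QB=q(YB-np.pi); YG=np.radians(94.3); QG=q(YG-np.pi); G=np.array([.5357,-.3395,.100])
def bp(a,b,z): return list(n*a+l*b+Z*(z+.054))   # TCP for gauge origin at (a along bore, b lateral, z)
def st(tag=""):
    s=env.get_state(); p=s["tcp_pos"]; f=s["force"]
    print(tag,"t%.2f"%s["time"],"a%.4f b%.4f z%.4f"%(p@n,p@l,p[2]-.054),"F n%.1f l%.1f z%.1f"%(f@n,f@l,f[2]),"T",s["torque"].round(2),"op%.4f gf%.0f"%(s["opening"],s["gripper_force"])); return s
E
python3 - <<'E'
from h import *
env.reach([G[0],G[1],.20],QG); st("above")
print(env.movel(list(G),velocity=.12,stop_force=8)); st("down")
env.grip(.02,80); st("grip")
env.movel([G[0],G[1],.105],velocity=.05); st("lift5")
env.movel([G[0],G[1],.16],velocity=.15); st("lift")
im,d,c=cam("side"); cv2.imwrite("pics/s2.png",im); np.savez("s2.npz",im=im,d=d,c=c)
E
```

```text
above t4.42 a-0.4555 b-0.4415 z0.1461 F n-0.0 l-0.0 z0.2 T [-0.05 -0.03 -0.02] op0.0854 gf0
False
down t5.40 a-0.4562 b-0.4413 z0.0467 F n-0.3 l0.7 z1.0 T [-0.   -0.   -0.01] op0.0855 gf0
grip t5.94 a-0.4558 b-0.4414 z0.0466 F n1.1 l-0.2 z4.9 T [ 0.29 -0.02  0.03] op0.0305 gf80
lift5 t6.19 a-0.4553 b-0.4410 z0.0507 F n-0.2 l-0.0 z-4.2 T [-0.08  0.04  0.05] op0.0307 gf79
lift t6.71 a-0.4553 b-0.4413 z0.1058 F n-0.1 l-0.6 z-5.2 T [ 0.03  0.   -0.03] op0.0309 gf79
```

```bash
python3 - <<'E'
from h import *
env.reach(bp(-.285,-.5258,.0737),QB); st("pre")
im,d,c=cam("side"); s=st("pre2"); np.savez("s3.npz",im=im,d=d,c=c)
P=cloud(c,d); m=(d>0)&(P[...,2]>.04)&(P[...,2]<.11)&(abs(P@l+.5258)<.03)
A=(P@n); 
for lo,hi,nm in ((-.235,-.198,"go"),(-.375,-.34,"nogo"),(-.33,-.31,"handle-"),(-.262,-.24,"handle+")):
    w=P[m&(A>lo)&(A<hi)]; print(nm,len(w),"zmax",np.percentile(w[:,2],[95,99]) if len(w) else 0,"b mid",w@l.T if 0 else (np.percentile(w@l,[2,98]) if len(w) else 0))
w=P[m&(A<-.17)&(A>-.40)]; print("n extent",np.percentile(w@n,[.3,99.7]))
cv2.imwrite("pics/s3.png",cv2.resize(im[120:320,200:440],None,fx=3,fy=3,interpolation=cv2.INTER_CUBIC))
E
```

```text
pre t7.55 a-0.2849 b-0.5255 z0.0733 F n-0.3 l-0.3 z-3.7 T [-0.06  0.01  0.  ] op0.0305 gf79
pre2 t7.60 a-0.2859 b-0.5251 z0.0736 F n0.6 l-0.7 z-4.0 T [-0.08 -0.   -0.02] op0.0308 gf79
go 43 zmax [0.08603753 0.08684071] b mid [-0.52199569 -0.5123006 ]
nogo 177 zmax [0.08843166 0.0888228 ] b mid [-0.53685962 -0.51145597]
handle- 133 zmax [0.09265679 0.09342574] b mid [-0.53988977 -0.5088758 ]
handle+ 16 zmax [0.0899941  0.09058225] b mid [-0.54090279 -0.52977862]
n extent [-0.3543052 -0.1971657]
```

View pics/s3.png

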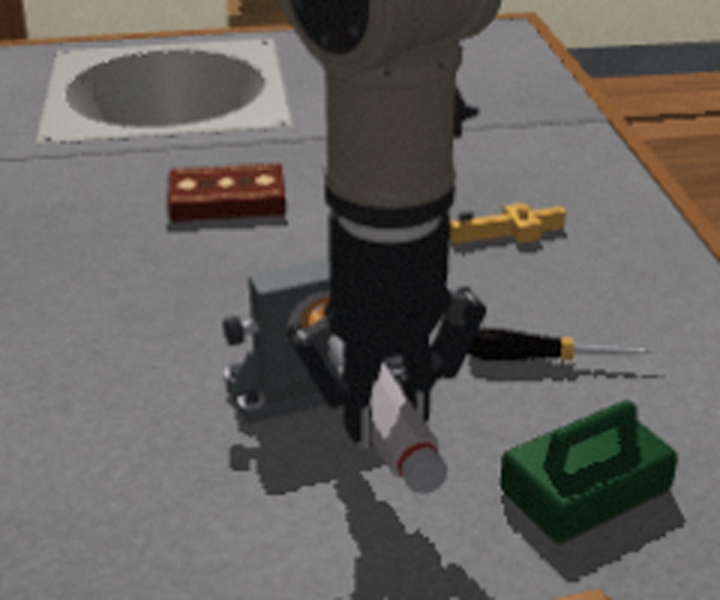

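The image shows the gauge held level, with the red ring toward the camera and the go end pointing at the bush. Depth puts it where the state says it is, so I'll feel forward.

```bash
python3 - <<'E'
from h import *
env.movel(bp(-.256,-.5258,.0737),velocity=.06); st("near")
hit=env.movel(bp(-.2126,-.5258,.0737),velocity=.02,stop_force=6); print(hit); st("fwd"); env.dwell(.2); st("settled")
E
```

```text
near t8.23 a-0.2558 b-0.5259 z0.0738 F n-0.5 l-0.3 z-4.4 T [-0.03 -0.04  0.06] op0.0304 gf79
False
fwd t10.55 a-0.2127 b-0.5260 z0.0738 F n-2.1 l-3.3 z-2.6 T [-0.18 -0.71 -0.22] op0.0307 gf80
settled t10.75 a-0.2128 b-0.5259 z0.0738 F n-2.4 l-3.3 z-1.5 T [-0.26 -0.73 -0.19] op0.0306 gf80
```

It entered first time with light side forces. I'll relieve those and seat the shoulder.

```bash
python3 - <<'E'
from h import *
env.movel(bp(-.2128,-.5263,.0739),velocity=.02); env.dwell(.1); st("centred")
print(env.movel(bp(-.2050,-.5263,.0739),velocity=.008,stop_force=8)); st("seat"); env.dwell(.3); st("held")
im,d,c=cam("wrist"); cv2.imwrite("pics/w4.png",im)
E
```

```text
centred t11.10 a-0.2127 b-0.5261 z0.0738 F n-1.0 l-1.9 z-2.3 T [-0.16 -0.39 -0.04] op0.0309 gf80
True
seat t11.60 a-0.2120 b-0.5260 z0.0738 F n-1.9 l-1.1 z-0.8 T [-0.11 -0.21 -0.12] op0.0306 gf80
held t11.90 a-0.2120 b-0.5261 z0.0737 F n-0.8 l-0.8 z1.8 T [ 0.14 -0.11 -0.04] op0.0309 gf80
```

View pics/w4.png

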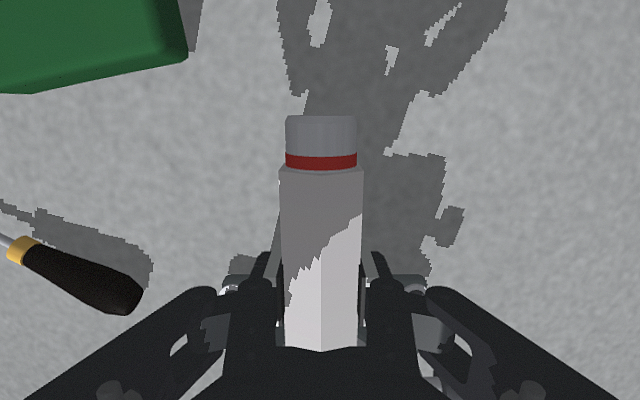

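The wrist view shows the gauge straight in the pads with the red ring at (321,161). The stop came where the shoulder should seat, so I'll press again to confirm.

```bash
python3 - <<'E'
from h import *
for i in range(3):
    print(env.movel(bp(-.2040,-.5263,.0739),velocity=.008,stop_force=8)); s=st("push"); env.dwell(.15); st("hold")
E
```

```text
True
push t12.43 a-0.2117 b-0.5260 z0.0739 F n-2.9 l-0.8 z0.2 T [ 0.13 -0.1  -0.03] op0.0307 gf80
hold t12.57 a-0.2118 b-0.5259 z0.0738 F n-0.3 l-0.6 z1.8 T [ 0.25 -0.03 -0.1 ] op0.0308 gf80
True
push t13.05 a-0.2115 b-0.5259 z0.0740 F n-1.9 l0.1 z1.1 T [ 0.14 -0.08  0.  ] op0.0307 gf80
hold t13.20 a-0.2115 b-0.5259 z0.0740 F n-1.2 l-0.4 z1.7 T [ 0.28 -0.06 -0.04] op0.0304 gf80
True
push t13.68 a-0.2113 b-0.5258 z0.0742 F n-2.3 l-0.5 z1.1 T [ 0.18 -0.02 -0.08] op0.0308 gf80
hold t13.82 a-0.2113 b-0.5258 z0.0742 F n-1.1 l-0.4 z2.7 T [ 0.31 -0.02 -0.05] op0.0306 gf80
```

```bash
python3 - <<'E'
from h import *
env.movel(bp(-.2140,-.5262,.0743),velocity=.02); env.dwell(.15); st("back")
env.movel(bp(-.2140,-.5262,.0746),velocity=.02); env.dwell(.15); st("up")
print(env.movel(bp(-.2040,-.5262,.0746),velocity=.01,stop_force=14)); st("push"); env.dwell(.1); st("hold")
s=env.get_state();a=s["tcp_pos"]@n
env.movel(bp(a+.0015,-.5262,.0746),velocity=.01,stop_force=16); st("push2"); env.dwell(.3); st()
E
```

```text
back t14.25 a-0.2132 b-0.5261 z0.0740 F n4.0 l0.3 z2.4 T [1.36 0.37 0.02] op0.0310 gf81
up t14.65 a-0.2142 b-0.5260 z0.0745 F n2.5 l-0.7 z-0.3 T [0.88 0.26 0.05] op0.0308 gf80
True
push t15.29 a-0.2110 b-0.5259 z0.0750 F n-1.8 l-1.1 z0.0 T [-0.05 -0.15 -0.05] op0.0309 gf80
hold t15.39 a-0.2110 b-0.5259 z0.0749 F n-2.4 l-1.3 z0.7 T [-0.01 -0.3  -0.04] op0.0309 gf80
push2 t15.68 a-0.2109 b-0.5260 z0.0750 F n-6.5 l-0.4 z0.9 T [-0.69 -0.14  0.06] op0.0306 gf80
 t15.98 a-0.2109 b-0.5260 z0.0750 F n-5.6 l-0.2 z0.4 T [-0.67 -0.18  0.09] op0.0308 gf80
```

```bash
python3 - <<'E'
from h import *
env.movel(bp(-.2065,-.5262,.0748),velocity=.01,stop_force=22); st("push3"); env.dwell(.3); st()
im,d,c=cam("wrist"); P=cloud(c,d); A=P@n
m=(d>0)&(P[...,2]>.06)&(P[...,2]<.1)&(abs(P@l+.526)<.02)&(A<-.22)&(A>-.32)
print("wrist nogo tip a",np.percentile(A[m],[.2,.5,1,2]),"zmax nogo",np.percentile(P[m&(A<-.265)][:,2],[95,99]),"handle",np.percentile(P[m&(A>-.255)&(A<-.24)][:,2],[95,99]))
im,d,c=cam("side"); P=cloud(c,d); A=P@n
m=(d>0)&(P[...,2]>.055)&(P[...,2]<.1)&(abs(P@l+.526)<.02)&(A<-.22)&(A>-.32)
print("side nogo tip a",np.percentile(A[m],[.2,.5,1,2]))
z=np.load("side0.npz",allow_pickle=True);P=cloud(z["c"].item(),z["d"]);A=P@n
f=(z["d"]>0)&(abs(P@l+.5233)<.047)&(P[...,2]>.04)&(P[...,2]<.1)&(abs(A+.16)<.012)&(np.hypot(P@l+.526,P[...,2]-.074)>.03); print("side face a",np.median(A[f]),"(flange -.004)")
cv2.imwrite("pics/s5.png",cv2.resize(im[170:300,240:370],None,fx=4.5,fy=4.5,interpolation=cv2.INTER_CUBIC))
E
```

```text
push3 t16.44 a-0.2105 b-0.5258 z0.0755 F n-15.0 l-1.0 z-5.0 T [-2.32 -0.85  0.13] op0.0302 gf80
 t16.74 a-0.2105 b-0.5258 z0.0755 F n-13.7 l-1.9 z-4.9 T [-2.33 -0.78  0.07] op0.0307 gf80
wrist nogo tip a [-0.2825537  -0.28235267 -0.28199026 -0.28134129] zmax nogo [0.09163155 0.09216893] handle [0.09477769 0.09553851]
side nogo tip a [-0.28167457 -0.28143625 -0.28126415 -0.28110037]
side face a -0.15564336953250246 (flange -.004)
```

View pics/s5.png

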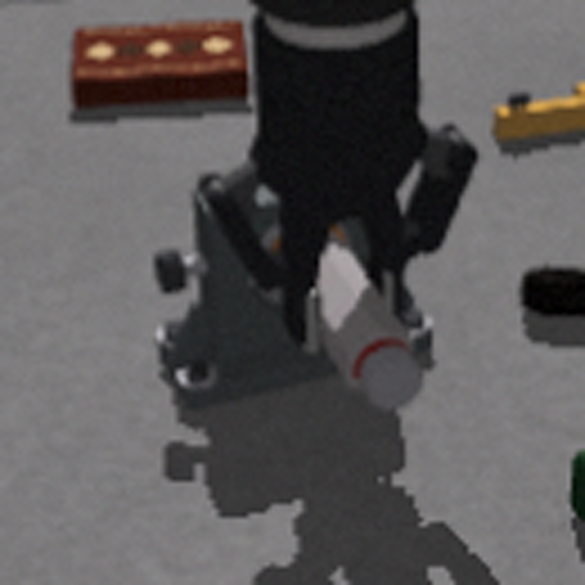

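```bash
python3 - <<'E'
from h import *
def tip(P,d,lo,hi,zc):
    A=P@n; m=(d>0)&(abs(P[...,2]-zc)<.010)&(abs(P@l+.526)<.009)&(A>lo)&(A<hi); w=A[m]; print(m.sum(),np.percentile(w,[1,3,10,20,30]).round(4))
z=np.load("s3.npz",allow_pickle=True); tip(cloud(z["c"].item(),z["d"]),z["d"],-.37,-.34,.074)
im,d,c=cam("side"); tip(cloud(c,d),d,-.295,-.265,.075); s=st()
print(mat(s["orientation"]).round(4))
E
```

```text
69 [-0.3546 -0.3542 -0.3538 -0.3535 -0.3533]
60 [-0.2817 -0.2814 -0.281  -0.2808 -0.2805]
 t16.89 a-0.2105 b-0.5258 z0.0755 F n-13.9 l-1.5 z-4.4 T [-2.31 -0.75  0.13] op0.0309 gf80
[[ 0.2244 -0.9744  0.0098]
 [-0.974  -0.2246 -0.0308]
 [ 0.0322 -0.0027 -0.9995]]
```

The tool pitches about 1.8° under the push. I'll relax it, then push again with a pitch compensation so the shoulder seats square.

```bash
cat >> h.py <<'E'
def go(a,b,z,v=.02,tilt=0,stop=None,tag="",dw=.1):
    # gauge-origin target; tilt>0 : tool z leans toward +n
    Q=qt(YB-np.pi,tilt); M=mat(Q); p=n*a+l*b+Z*z-M[:,2]*.054
    r=env.movel(list(p),velocity=v,rot=Q,stop_force=stop); env.dwell(dw); return rp(tag+(" HIT" if r else ""))
def rp(tag=""):
    s=env.get_state(); M=mat(s["orientation"]); g=s["tcp_pos"]+M[:,2]*.054; f=s["force"]
    print(tag,"t%.2f"%s["time"],"G a%.4f b%.4f z%.4f"%(g@n,g@l,g[2]),"pitch%.2f yaw%.2f"%(np.degrees(M[:,2]@n),np.degrees(M[:,0]@l)),"F n%.1f l%.1f z%.1f"%(f@n,f@l,f[2]),"T n%.2f l%.2f"%(s["torque"]@n,s["torque"]@l)); return g,f
E
python3 - <<'E'
from h import *
rp("now")
go(-.2128,-.5262,.0741,tag="relax")
go(-.2128,-.5262,.0741,tilt=.012,tag="tilt+")
go(-.2095,-.5262,.0741,tilt=.025,v=.01,stop=16,tag="push")
E
```

```text
now t16.89 G a-0.2122 b-0.5259 z0.0756 pitch-1.84 yaw0.58 F n-13.9 l-1.5 z-4.4 T n-0.19 l2.43
relax t17.46 G a-0.2123 b-0.5261 z0.0738 pitch0.03 yaw-0.03 F n-1.8 l-1.1 z-3.9 T n-0.17 l0.16
tilt+ t17.81 G a-0.2125 b-0.5261 z0.0739 pitch0.71 yaw-0.01 F n-0.6 l-1.1 z-5.9 T n-0.17 l0.29
push t18.32 G a-0.2121 b-0.5260 z0.0742 pitch1.12 yaw0.09 F n-8.3 l-1.6 z-12.7 T n-0.43 l2.24
```

```bash
python3 - <<'E'
from h import *
go(-.2128,-.5263,.0741,tag="relax")
go(-.2100,-.5263,.0741,tilt=.006,v=.01,stop=16,tag="seat",dw=.3)
go(-.2150,-.5263,.0740,v=.02,tag="relax")
go(-.2280,-.5263,.0740,v=.04,stop=15,tag="out")
go(-.2850,-.5263,.0740,v=.08,tag="clear")
E
```

```text
relax t18.67 G a-0.2124 b-0.5262 z0.0741 pitch0.05 yaw-0.03 F n-0.1 l0.7 z-4.5 T n0.00 l-0.10
seat t19.37 G a-0.2122 b-0.5261 z0.0744 pitch0.12 yaw0.09 F n-7.0 l-0.3 z-7.4 T n-0.12 l1.54
relax t19.85 G a-0.2146 b-0.5264 z0.0740 pitch0.03 yaw-0.02 F n-0.0 l0.0 z-3.5 T n0.07 l-0.07
out t20.43 G a-0.2279 b-0.5263 z0.0739 pitch0.01 yaw0.00 F n-0.4 l0.1 z-3.8 T n0.02 l-0.00
clear t21.39 G a-0.2842 b-0.5265 z0.0738 pitch0.04 yaw-0.05 F n-0.3 l-0.1 z-4.2 T n0.03 l-0.04
```

```bash
python3 - <<'E'
from h import *
go(-.285,-.5263,.168,v=.2,tag="up",dw=0)
go(-.028,-.5263,.168,v=.2,tag="over",dw=0)
go(-.028,-.5263,.0740,v=.15,tag="down")
im,d,c=cam("scene"); cv2.imwrite("pics/s6.png",cv2.resize(im[120:260,220:420],None,fx=4,fy=4,interpolation=cv2.INTER_CUBIC))
go(-.0530,-.5263,.0740,v=.05,stop=8,tag="at recess")
go(-.0590,-.5263,.0740,v=.02,stop=6,tag="in recess")
E
```

```text
up t22.01 G a-0.2841 b-0.5261 z0.1671 pitch0.07 yaw-0.03 F n0.2 l-0.2 z-4.3 T n-0.02 l0.01
over t23.44 G a-0.0292 b-0.5261 z0.1681 pitch-0.03 yaw0.10 F n-0.1 l0.7 z-3.7 T n0.01 l0.08
down t24.32 G a-0.0283 b-0.5270 z0.0750 pitch-0.01 yaw0.01 F n0.1 l0.3 z-4.1 T n0.03 l0.05
at recess t25.12 G a-0.0527 b-0.5263 z0.0739 pitch0.01 yaw-0.02 F n-0.1 l-0.4 z-3.5 T n0.01 l-0.02
in recess t25.67 G a-0.0590 b-0.5263 z0.0740 pitch0.01 yaw0.00 F n-1.0 l-0.4 z-4.6 T n0.04 l0.04
```

Without contact the tip is now 2–3 mm inside the recess. I'll press in small steps up to about 10 N and hold.

```bash
python3 - <<'E'
from h import *
a=-.0590; f=np.zeros(3); tl=0
g,f=go(-.0600,-.5263,.0740,v=.01,stop=10,tag="p0"); a=-.0600
while f@n<9 and a>-.0675:
    a-=.0007 if f@n<6 else .0004; tl=-.0026*max(0,(f@n))/3*.9
    g,f=go(a,-.5263,.0740,v=.01,tilt=tl,stop=18,tag="p %.4f"%a,dw=.08)
for _ in range(5): env.dwell(.3); rp("hold")
E
```

```text
p0 t26.02 G a-0.0600 b-0.5263 z0.0740 pitch0.00 yaw-0.00 F n0.7 l-0.5 z-4.4 T n0.01 l-0.00
p -0.0607 t26.35 G a-0.0603 b-0.5263 z0.0740 pitch0.00 yaw-0.02 F n1.3 l-0.3 z-2.8 T n0.03 l-0.37
p -0.0614 t26.68 G a-0.0605 b-0.5263 z0.0739 pitch0.03 yaw-0.04 F n5.6 l1.2 z-3.2 T n0.12 l-0.94
p -0.0621 t27.02 G a-0.0605 b-0.5263 z0.0737 pitch-0.10 yaw-0.07 F n6.7 l0.1 z-3.5 T n0.01 l-1.31
p -0.0625 t27.35 G a-0.0605 b-0.5263 z0.0737 pitch-0.11 yaw-0.08 F n7.3 l1.0 z-2.6 T n0.13 l-1.51
p -0.0629 t27.68 G a-0.0606 b-0.5263 z0.0736 pitch-0.10 yaw-0.10 F n9.3 l0.7 z-1.2 T n0.14 l-1.71
hold t27.98 G a-0.0606 b-0.5263 z0.0736 pitch-0.10 yaw-0.09 F n8.8 l1.3 z-2.7 T n0.17 l-1.79
hold t28.28 G a-0.0606 b-0.5263 z0.0736 pitch-0.10 yaw-0.09 F n8.6 l0.5 z-1.9 T n0.15 l-1.71
hold t28.58 G a-0.0606 b-0.5263 z0.0737 pitch-0.10 yaw-0.09 F n9.2 l1.7 z-2.3 T n0.19 l-1.71
hold t28.88 G a-0.0606 b-0.5263 z0.0736 pitch-0.10 yaw-0.10 F n9.3 l1.1 z-2.1 T n0.13 l-1.76
hold t29.18 G a-0.0606 b-0.5263 z0.0737 pitch-0.10 yaw-0.10 F n9.3 l0.1 z-2.0 T n0.13 l-1.72
```

```bash
python3 - <<'E'
from h import *
go(-.0634,-.5263,.0742,v=.01,tilt=-.009,stop=18,tag="press")
for _ in range(4): env.dwell(.35); rp("hold")
go(-.0600,-.5263,.0740,v=.02,tag="relax")
go(-.028,-.5263,.0740,v=.08,tag="out",dw=0)
go(-.028,-.5263,.168,v=.2,tag="up",dw=0)
go(-.300,-.5263,.168,v=.2,tag="over",dw=0)
env.reach([G[0],G[1],.17],QG); rp("above rest")
env.movel([G[0],G[1],.108],velocity=.1); env.dwell(.2); rp("near")
im,d,c=cam("scene"); cv2.imwrite("pics/s7.png",cv2.resize(im[160:270,130:280],None,fx=5,fy=5,interpolation=cv2.INTER_CUBIC))
E
```

```text
press t29.53 G a-0.0606 b-0.5262 z0.0736 pitch-0.25 yaw-0.12 F n9.0 l1.3 z-4.4 T n0.10 l-1.94
hold t29.88 G a-0.0606 b-0.5262 z0.0736 pitch-0.25 yaw-0.12 F n9.9 l0.0 z-3.2 T n0.11 l-1.99
hold t30.23 G a-0.0606 b-0.5262 z0.0737 pitch-0.25 yaw-0.12 F n9.8 l0.4 z-3.2 T n0.10 l-1.98
hold t30.58 G a-0.0606 b-0.5262 z0.0736 pitch-0.25 yaw-0.12 F n10.2 l-0.1 z-3.1 T n0.09 l-1.98
hold t30.93 G a-0.0606 b-0.5262 z0.0737 pitch-0.25 yaw-0.11 F n9.6 l-0.1 z-3.3 T n0.11 l-2.00
relax t31.33 G a-0.0603 b-0.5263 z0.0741 pitch-0.02 yaw0.02 F n1.2 l0.5 z-3.9 T n-0.06 l-0.31
out t31.88 G a-0.0279 b-0.5263 z0.0740 pitch-0.04 yaw-0.05 F n-0.2 l0.1 z-4.7 T n0.05 l-0.00
up t32.50 G a-0.0279 b-0.5258 z0.1672 pitch0.03 yaw0.01 F n0.2 l-0.3 z-4.3 T n0.01 l-0.00
over t34.01 G a-0.2988 b-0.5265 z0.1676 pitch0.06 yaw-0.07 F n0.6 l0.4 z-3.5 T n-0.01 l-0.04
above rest t34.77 G a-0.4553 b-0.4415 z0.1157 pitch0.04 yaw9.20 F n-0.5 l-0.1 z-3.9 T n-0.06 l-0.03
near t35.74 G a-0.4560 b-0.4414 z0.0547 pitch-0.04 yaw9.22 F n-0.5 l0.8 z-4.6 T n0.01 l-0.06
```

View pics/s7.png

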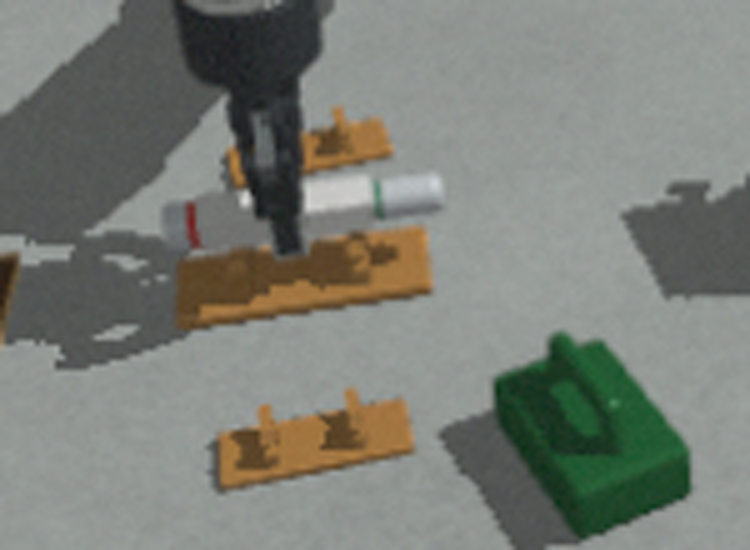

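The gauge is level above the large rest, with the green end at (410,193) on the right as before. I'll lower it gently and release.

```bash
python3 - <<'E'
from h import *
print(env.movel([G[0],G[1],.0995],velocity=.015,stop_force=3)); env.dwell(.15); rp("set")
s=env.get_state()
env.grip(.045); env.dwell(.2); rp("released"); env.grip(.085)
env.movel([G[0],G[1],.22],velocity=.1); env.dwell(.3); rp("clear")
env.reach([.545,-.33,.30],q(np.radians(-85)))
im,d,c=cam("wrist"); P=cloud(c,d); cv2.imwrite("pics/w8.png",im)
Q=P[(d>0)&(P[...,2]>.05)&(P[...,2]<.08)&(abs(P[...,0]-.54)<.05)&(P[...,1]<-.22)&(P[...,1]>-.45)]
b=[]
for yy in np.arange(-.375,-.29,.004):
    w=Q[abs(Q[:,1]-yy)<.003]
    if len(w)>5: b.append((yy,(np.percentile(w[:,0],2)+np.percentile(w[:,0],98))/2,w[:,2].max()))
b=np.array(b);k=np.polyfit(b[:,0],b[:,1],1);print("gauge yaw",90-np.degrees(np.arctan(k[0])),"x@-.33",np.polyval(k,-.33),"z",np.median(b[:,2]),b[0,2],b[-1,2],"y",np.percentile(Q[:,1],[.3,99.7]))
E
```

```text
True
set t36.43 G a-0.4555 b-0.4413 z0.0466 pitch0.01 yaw9.21 F n-0.8 l-0.2 z6.0 T n-0.06 l-0.02
released t36.92 G a-0.4543 b-0.4406 z0.0453 pitch0.13 yaw9.20 F n-0.4 l-0.0 z0.7 T n-0.01 l0.03
clear t39.06 G a-0.4555 b-0.4409 z0.1658 pitch0.14 yaw9.21 F n-0.2 l0.3 z-1.0 T n0.02 l0.01
gauge yaw 94.37552509190718 x@-.33 0.5350679337073236 z 0.066287739555539 0.06625940378682163 0.06642842863943392 y [-0.40933584 -0.25177155]
```

View pics/w8.png

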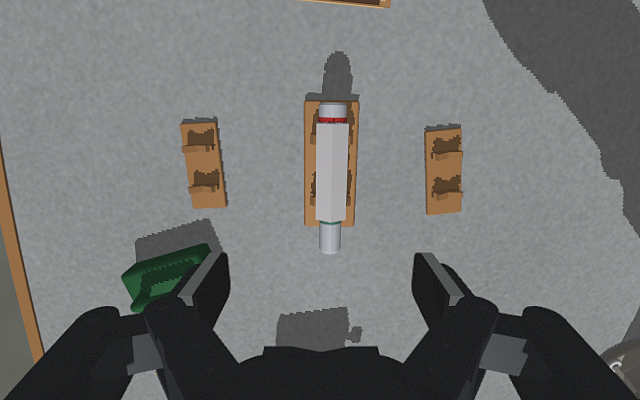

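The gauge is back in the large rest at (332,165), level and within a millimetre of where it started.

```bash
python3 -c "
from h import *
print(job.job_done())"
```

```text
the job is handed in; nothing more can be done
None
```

The bush passes and the job is handed in: the go end seated fully home, the no-go end was refused at the bore step under about 10 N for over a second, and the gauge is back in its rest.

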